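# Bring up and lock the lathe tailstock on a doll blank

## Robot

A 7-joint arm with a two-finger parallel gripper is mounted at the origin on the work surface. World frame = base frame: x ahead of the robot, y to its left, z up, the work surface at z = 0. Lengths are in mm, angles in rad, forces in N, time in s.
With the tool pointing down it reaches from about 400 to 875 mm from the base axis. Payload 6.5 kg.
Tool frame: the origin (TCP) lies at the very end of the fingers, on their centre line; the grasp point (between the pads) lies 19 mm behind it; z points along the fingers, x is the direction in which the jaws open and shut, and the axes are right-handed (so a half turn about z gives the same grasp; the last joint's range is limited). The gripper opens to 88 mm and grips with 3 to 60 N. Pads are 18 mm wide; open, the fingers measure 123 mm over their backs; the gripper's body (75 mm by 187 mm) begins 45 mm behind the grasp point.
Start: joints at [-1.224, 0.536, -0.004, 1.538, 0.003, 1.067, -0.071], TCP at [260.759, 595.395, 214.916] pointing down, gripper open.
Joint ranges: [-2.7, 2.7], [-0.37, 2.16], [-1.27, 1.26], [0.24, 2.4], [-1.31, 4.45], [0.19, 1.91], [-2.76, 2.76]. Speed limits (rad/s): [2.39, 2.39, 3.14, 3.14, 3.14, 3.14, 3.14].

## Interface

Orientations are given as a rotation vector (axis times angle).
In Python, from station import r gives the robot as it stands. Calls block until the motion is done:
- r.move_pose(position, orientation): joint-space move of the TCP to a pose.
- r.move_l(position, frame=None, velocity=150, force_limit=None): straight line of the TCP; frame=None keeps the orientation; velocity is the mean speed in mm/s. With force_limit (N) it stops when the force on the tool has changed by that much, and returns True; else False.
- r.move_joints(angles): joint-space move.
- r.ungrasp() and r.close_gripper(f_grip=None): open the fingers fully, or close them until they stop; f_grip is the grip in N (None keeps the last).
- r.pause(seconds).
- r.ik(position, orientation): joint angles nearest the present ones, or None.
- r.get_state(): the state.
- r.capture(name): name is "scene" or "top" or "wrist"; returns (picture, depth): 384x512x3 uint8, blue, green, red; 384x512 float32, mm along the optical axis (not along the pixel's ray), 0 where there is no reading.
- r.camera_params(name): a dict with "camera_matrix" (3x3 intrinsics, pixels), "R" (3x3) and "t" (3): a world point X has camera coordinates R X + t; the wrist camera has in their place "mount" (4x4, takes a point from camera to tool coordinates, whose origin is the TCP and whose axes are the tool frame's). Camera axes: x right, y down, z forward; pixel columns grow to the right and rows downward; lengths in mm; the calibration is good to about 2 mm. A picture is of the moment at which its call begins: read the wrist's pose just before it. camera_params takes no time and is no camera call.
A pose or a line that the arm cannot do raises r.MotionError and nothing moves.
- r.hand_in(): hands the job in, once; it reports no verdict.
The state is a dict: "clock": time; "qpos": joint angles; "dq": joint speeds; "tau": joint torques, N m; "ee_pos": TCP position; "orientation": TCP orientation; "contact_force": force on the tool from outside, world axes, zero at the start; "torque": the same for the moment, N m; "finger_gap": opening from 0.0 (shut) to 1.0 (fully open).
Only numpy, scipy, OpenCV 4.12 (cv2) and the standard library are available. Lean on these libraries where they do the work, as an engineer would, in place of code of your own. Each camera call takes 0.05 s, during which the arm holds its last target. There are 200 camera calls.

## Task

Mount the pine blank in the lathe: slacken the tailstock's clamp knob until the tailstock runs freely, slide the tailstock up so that it pushes the blank fully home against the bronze faceplate, and lock it there with the blank pinched between faceplate and pad, turning the knob until it comes up solid. Leave the paint well, the two brass jaws and the loose tool rest where they are.

Things in the scene. Friction and masses are not known exactly. Their poses are not given: they have to be found in the camera images.
- lathe: Green cast bench lathe fixed to the bench, 650 mm long. Origin on the bench below the spindle axis. y axis along bed and spindle, from tailstock to headstock (about world y), x away from the worker, z up. Spindle axis 150 mm above the bench, bed top 70 mm, headstock top (y 180 to 330 mm) 205 mm.
- faceplate_face (a point): Centre of the flat face (facing the lathe's -y) of the bronze faceplate, 110 mm across, fixed on the headstock spindle; z axis up, y axis along the spindle as the lathe's.
- tailstock (a joint): Position of the tailstock along the bed, in m; grows as it moves towards the headstock (the lathe's +y). Free travel 210 mm, from -0.01 to 0.20. Unclamped it slides with about 3 N; clamped it does not slide.
- pad_face (a point): Centre of the front face (facing the lathe's +y) of the tailstock's round rubber pressure pad, 40 mm across, on the spindle axis; it moves with the tailstock. Axes as the lathe's. It stands 65 mm ahead of the clamp knob, measured along the bed.
- blank: Rough pine blank, a round 70 mm in diameter and 150 mm long, about 0.3 kg, lying loose on the spindle axis in two fixed vee rests between faceplate and tailstock, at first 10 to 30 mm short of the faceplate. Origin at its centre; its y axis runs along its length. It slides in the rests with 2 to 4 N.
- blank_head_end (a point): Centre of the end of the blank that faces the faceplate.
- blank_tail_end (a point): Centre of the end of the blank that faces the tailstock pad.
- clamp_knob: Black fluted clamp knob (white mark on top) on the worker's side of the tailstock, 50 mm across, 30 mm high. Origin mid-knob, 123 mm above the bench; z axis out along the screw, leaning 35 degrees from vertical towards the worker (lathe's -x): lean the tool alike. Boss top 37 mm below the origin; 25 mm is free all round. Clockwise seen from the knob tightens. The tailstock may be slid by it.
- bed_way: Sloped steel way, 30 x 650 mm, on the bed's front edge; the tip of the knob's coarse screw (1.3 mm per rad) presses on it. Clamped at the start, but not quite solid: free after 1 to 2.3 rad anticlockwise, 6 rad more possible. Clockwise from first touch it needs 2.5 rad to come up solid; until then the moment stays under 0.2 N m, at solid it jumps past 0.5 N m. The knob stays where left.
- paint_well: White ceramic paint well, a round bowl 72 mm across and 32 mm high, standing loose on the bench in front of the lathe; not to be disturbed. Origin at its underside.
- jaw_a: Brass jaw insert, 70 x 24 x 26 mm, one of a pair lying on the bench in front of the headstock; not to be disturbed. Origin at its underside.
- jaw_b: The second brass jaw insert of the pair, same size; not to be disturbed.
- tool_rest: Loose steel tool rest, a 150 mm bar with a short round stem, lying flat on the bench (20 mm high) in front of the lathe's tail end; not to be disturbed. Origin at the underside of the bar.
Things that resemble listed ones, but are neither listed nor needed, are in the scene too. Leave any turquoise look-alike of the blank alone.

How it is judged (in metres and radians):
On the way:
1. the clamp screw is backed off so that it presses on the way with less than 10 N (contact force between clamp_knob and bed_way below 10 N), for 0.2 s.
At the end, for the whole second after the job is handed in: Blank on the spindle axis (within 5 mm), head end within 2.5 mm of the faceplate, tailstock pad within 2.5 mm of its other end; clamp screw pressing on the way with over 75 N (within 0.6 rad of solid); all at rest (y of blank_head_end in the frame of faceplate_face above -0.0025 m and horizontal distance between blank_head_end and faceplate_face below 0.005 m and y of blank_tail_end in the frame of pad_face below 0.0025 m and distance between blank_tail_end and pad_face below 0.006 m and angle between the y axis of blank and the y axis of lathe, either way round below 0.05 rad and contact force between clamp_knob and bed_way above 75 N and linear speed of blank below 0.01 m/s and velocity of joint tailstock between -0.003 and 0.003 m/s); the robot touches nothing.
It fails at once if the paint well is moved more than 15 mm (distance of paint_well from where it was at the start of the episode above 0.015 m).
It fails at once if a brass jaw is moved more than 15 mm (distance of any of jaw_a, jaw_b from where it was at the start of the episode above 0.015 m).
It fails at once if the tool rest is moved more than 15 mm (distance of tool_rest from where it was at the start of the episode above 0.015 m).
It also fails if it takes over 69 s, if anything falls off the work surface, if the arm or the gripper's body presses on something with over 40 N, if the wrist force passes 120 N, or if a joint passes its speed limit or range.

## Working session

There is one attempt and no reset: what is moved stays moved. The work goes in short steps, each a Python script; the robot and the scene stay as the last script left them, time stands still between calls to the robot, and variables do not carry over. Pictures are saved under pics/ and viewed, about 8 in all and at most 12, crops included, and the job is handed in when it is done.

```bash
mkdir -p pics; ls; python3 - <<'E'
from station import r
import cv2,numpy as np
for n in("scene","top"):
    p,d=r.capture(n); cv2.imwrite(f"pics/{n}0.png",p); np.save(f"pics/{n}0.npy",d)
    c=r.camera_params(n); print(n,{k:np.round(v,3).tolist() for k,v in c.items()})
a=cv2.imread("pics/scene0.png")
print(np.round(r.camera_params("wrist")["mount"],2).tolist(), r.get_state()["clock"])
E
```

```text
pics
scene {'camera_matrix': [[393.564, 0.0, 252.622], [0.0, 393.564, 194.096], [0.0, 0.0, 1.0]], 'R': [[-0.358, 0.934, -0.016], [0.772, 0.286, -0.569], [-0.526, -0.216, -0.823]], 't': [80.597, -395.893, 1669.51]}
top {'camera_matrix': [[359.36, 0.0, 254.343], [0.0, 359.36, 188.293], [0.0, 0.0, 1.0]], 'R': [[-0.045, -0.999, 0.006], [-0.971, 0.043, -0.233], [0.233, -0.016, -0.972]], 't': [159.911, 572.135, 828.436]}
[[1.0, 0.0, -0.0, 0.44], [-0.0, 0.97, 0.26, -66.35], [0.0, -0.26, 0.97, -170.87], [0.0, 0.0, 0.0, 1.0]] 0.1
```

View pics/top0.png

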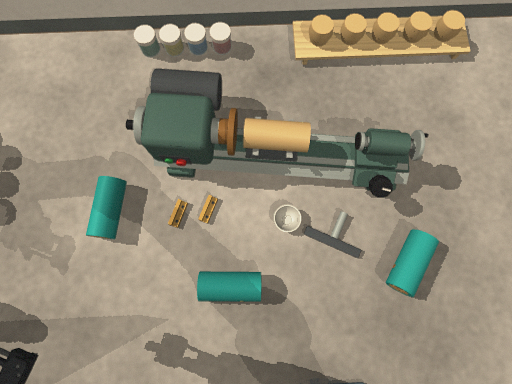

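View pics/scene0.png

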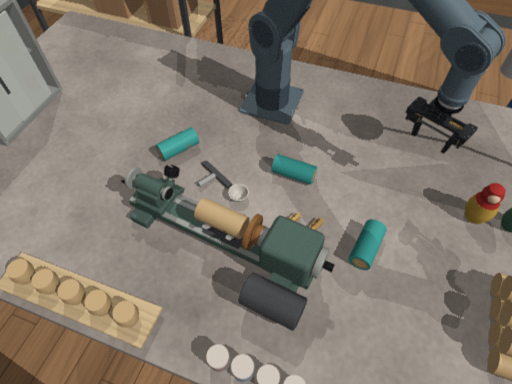

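The top view shows the knob at about (380,186) px, the blank from (245,135) to (310,137), the faceplate at (232,131), the bowl at (288,218), and the tool rest from (305,232) to (360,253). Next I'll get metric positions from depth.

```bash
cat > h.py <<'E'
from station import r
import cv2,numpy as np
from scipy.spatial.transform import Rotation as Ro
def cloud(n,d):
    c=r.camera_params(n);K=c["camera_matrix"];v,u=np.indices(d.shape)
    P=np.stack([(u-K[0,2])/K[0,0]*d,(v-K[1,2])/K[1,1]*d,d],-1)
    if n=="wrist":
        s=r.get_state();P=P@c["mount"][:3,:3].T+c["mount"][:3,3]
        return P@Ro.from_rotvec(s["orientation"]).as_matrix().T+s["ee_pos"]
    return (P-c["t"])@c["R"]
E
python3 - <<'E'
from h import *
p=cv2.imread("pics/top0.png");d=np.load("pics/top0.npy");X=cloud("top",d)
hsv=cv2.cvtColor(p,cv2.COLOR_BGR2HSV);H,S,V=cv2.split(hsv)
v,u=np.indices(d.shape);z=X[...,2]
box=lambda a,b,c,e:(u>a)&(u<b)&(v>c)&(v<e)&(d>0)
pct=lambda m,w:print(w,m.sum(),"\n",np.round(np.percentile(X[m],[1,5,50,95,99],axis=0)).tolist())
bl=box(236,318,112,160)&(H>8)&(H<28)&(S>60)&(z>120)
pct(bl,"blank");Q=X[bl]
# ridge: top points per y-slice
for y0 in range(int(Q[:,1].min()),int(Q[:,1].max()),20):
    s=Q[(Q[:,1]>=y0)&(Q[:,1]<y0+20)]
    if len(s)>20:
        A=np.c_[2*s[:,0],2*s[:,2],np.ones(len(s))];w=np.linalg.lstsq(A,(s[:,[0,2]]**2).sum(1),rcond=None)[0]
        print(y0+10,len(s),np.round(w[:2]),round(np.sqrt(w[2]+w[0]**2+w[1]**2),1),s[:,2].max().round())
pct(box(366,396,172,200)&(V<60)&(z>95),"knob")
pct(box(366,396,172,200)&(V>150)&(z>95),"mark")
pct(box(222,242,105,158)&(S>100)&(z>100)&(H<20),"faceplate")
pct(box(355,366,125,150)&(z>100),"pad?")
pct(box(268,306,200,236)&(z>15),"bowl")
pct(box(300,366,205,258)&(z>8),"rest")
pct(box(165,220,190,230)&(z>12),"jaws")
pct(box(150,205,95,160)&(z>190),"headstock")
pct(box(355,425,120,160)&(z>120),"tailstock")
pct(box(100,140,100,140)&(z>60),"handwheel")
c=p[100:270,140:440];cv2.imwrite("pics/c1.png",cv2.resize(c,None,fx=2.6,fy=2.6,interpolation=cv2.INTER_CUBIC))
E
```

```text
blank 2000 
 [[644.0, 7.0, 142.0], [648.0, 13.0, 152.0], [673.0, 80.0, 179.0], [709.0, 148.0, 185.0], [721.0, 155.0, 186.0]]
12 217 [677. 151.] 34.0 186.0
32 270 [679. 150.] 34.9 186.0
52 264 [682. 150.] 34.4 187.0
72 266 [684. 150.] 34.4 188.0
92 264 [686. 151.] 33.9 187.0
112 269 [689. 150.] 34.4 187.0
132 271 [692. 149.] 35.2 187.0
152 168 [693. 150.] 34.0 186.0
knob 382 
 [[535.0, -183.0, 108.0], [538.0, -178.0, 116.0], [558.0, -155.0, 129.0], [580.0, -138.0, 140.0], [585.0, -137.0, 142.0]]
mark 16 
 [[544.0, -178.0, 126.0], [546.0, -177.0, 126.0], [549.0, -171.0, 129.0], [551.0, -161.0, 131.0], [551.0, -160.0, 132.0]]
faceplate 508 
 [[643.0, 170.0, 122.0], [646.0, 172.0, 142.0], [686.0, 183.0, 181.0], [730.0, 200.0, 204.0], [739.0, 202.0, 206.0]]
pad? 172 
 [[641.0, -136.0, 121.0], [643.0, -133.0, 131.0], [656.0, -112.0, 161.0], [679.0, -107.0, 172.0], [684.0, -106.0, 172.0]]
bowl 346 
 [[473.0, 19.0, 15.0], [476.0, 23.0, 16.0], [510.0, 49.0, 26.0], [537.0, 84.0, 33.0], [540.0, 87.0, 34.0]]
rest 779 
 [[404.0, -125.0, 10.0], [412.0, -116.0, 11.0], [455.0, -72.0, 15.0], [505.0, 0.0, 24.0], [514.0, 9.0, 28.0]]
jaws 484 
 [[503.0, 238.0, 12.0], [508.0, 244.0, 13.0], [537.0, 319.0, 17.0], [568.0, 350.0, 27.0], [573.0, 355.0, 29.0]]
headstock 2842 
 [[645.0, 241.0, 191.0], [650.0, 245.0, 198.0], [703.0, 297.0, 204.0], [760.0, 351.0, 207.0], [766.0, 356.0, 207.0]]
tailstock 1644 
 [[614.0, -248.0, 129.0], [624.0, -244.0, 142.0], [648.0, -181.0, 168.0], [681.0, -112.0, 179.0], [689.0, -108.0, 185.0]]
handwheel 258 
 [[682.0, 386.0, 150.0], [684.0, 387.0, 156.0], [715.0, 396.0, 186.0], [740.0, 425.0, 195.0], [749.0, 427.0, 196.0]]
```

View pics/c1.png

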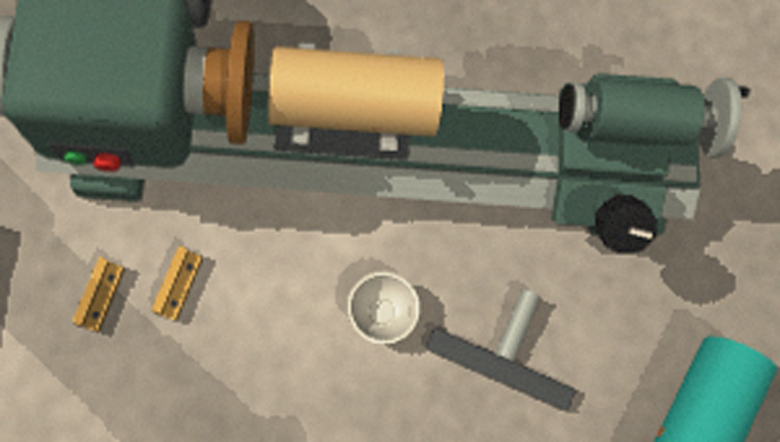

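```bash
cat >> h.py <<'E'
ly=np.array([.116,.9932,0]);ly/=np.linalg.norm(ly);lx=np.array([ly[1],-ly[0],0]);lz=np.array([0,0,1.])
t=np.radians(35);k=np.cos(t)*lz-np.sin(t)*lx
e=np.cross(ly,k)  # in-plane, away from worker
def ori(th): # jaws along lathe y turned by th about tool z (positive = tightening)
    z=-k;x=ly;y=np.cross(z,x);return Ro.from_matrix(np.c_[x,y,z])*Ro.from_euler('z',th)
def knob(X,mask):
    """centre of the knob from its top-face points (plane normal k)"""
    P=X[mask];h=P@k;b=np.percentile(h,98);T=P[h>b-4]
    uv=np.c_[T@ly,T@e].astype(np.float32);(c,rad)=cv2.minEnclosingCircle(uv)
    hh=np.median(T@k);print("top n",len(T),"rad",rad,"h",hh,"mean-c",uv.mean(0)-c)
    return ly*c[0]+e*c[1]+k*(hh-15)
E
python3 - <<'E'
from h import *
p=cv2.imread("pics/top0.png");d=np.load("pics/top0.npy");X=cloud("top",d)
v,u=np.indices(d.shape)
m=(u>366)&(u<396)&(v>172)&(v<200)&(d>0)&(X[...,2]>100)&(X[...,0]<600)&(p.max(2)<60)|((p.min(2)>150)&(X[...,2]>115)&(abs(u-380)<16)&(abs(v-186)<15))
K=knob(X,m);print(K)
for th in(-.75,-.75+np.pi,-.75-np.pi):
  for h in(150,):
    for p in (K+k*h,K-k*19,K-k*19+125*ly):
      q=r.ik(p,ori(th).as_rotvec());print(th,None if q is None else np.round(q,2))
q=np.array(r.get_state()["qpos"])
print(r.get_state()["torque"],r.get_state()["contact_force"])
E
```

```text
top n 243 rad 24.114299774169922 h -218.83827584800605 mean-c [0.22361755 0.59234619]
[ 560.10175837 -160.67496506  117.12712797]
-0.75 None
-0.75 [ 0.98  0.63 -0.88  2.25  2.08  0.38  0.55]
-0.75 [ 0.26  0.47 -0.39  2.3   2.24  0.34 -0.02]
2.391592653589793 None
2.391592653589793 [ 1.11  0.74 -1.06  2.25  1.98  0.51 -2.41]
2.391592653589793 [ 0.8   0.73 -1.07  2.27  1.95  0.7  -2.66]
-3.891592653589793 None
-3.891592653589793 [ 1.11  0.74 -1.06  2.25  1.98  0.51 -2.41]
-3.891592653589793 [ 0.8   0.73 -1.07  2.27  1.95  0.7  -2.66]
[ 0.01898239  0.01950298 -0.00096509] [-0.68098418 -0.46915153 -0.6522398 ]
```

```bash
python3 - <<'E'
from h import *
K=np.array([559,-160.6,122.])
f=lambda p,o:(lambda q:None if q is None else np.round(q,2).tolist())(r.ik(p,o.as_rotvec()))
for th in(-.75,2.39):
  for h in(60,80,100,120):print("standoff",th,h,f(K+k*h,ori(th)))
for th in np.arange(-3.4,1.0,.55):
  print(round(th,2),f(K-k*19,ori(th)),f(K-k*19+126*ly,ori(th)))
for lean in (0,.3,.6): # extra: lean less, above knob
  o=Ro.from_rotvec(ly*lean)*ori(-.75); print("lean",lean,np.round(o.as_matrix()[:,2],2),f(K+[-30,0,230],o),f(K+[-30,0,130],o))
E
```

```text
standoff -0.75 60 [1.18, 0.42, -1.05, 2.32, 1.68, 0.26, 0.89]
standoff -0.75 80 [1.26, 0.37, -1.12, 2.33, 1.5, 0.24, 1.06]
standoff -0.75 100 None
standoff -0.75 120 None
standoff 2.39 60 [1.18, 0.42, -1.05, 2.32, 1.68, 0.26, -2.25]
standoff 2.39 80 [1.26, 0.37, -1.12, 2.33, 1.5, 0.24, -2.08]
standoff 2.39 100 None
standoff 2.39 120 None
-3.4 [0.7, 0.5, -0.53, 2.27, 2.48, 0.23, 2.71] [0.08, 0.44, -0.18, 2.31, 2.41, 0.27, 2.42]
-2.85 [0.7, 0.5, -0.53, 2.27, 2.48, 0.23, 2.16] [0.23, 0.45, -0.36, 2.3, 2.25, 0.32, 2.06]
-2.3 [0.65, 0.48, -0.47, 2.27, 2.57, 0.21, 1.5] [0.14, 0.44, -0.26, 2.31, 2.33, 0.29, 1.41]
-1.75 [0.72, 0.5, -0.55, 2.27, 2.44, 0.23, 1.1] [0.31, 0.47, -0.45, 2.3, 2.18, 0.35, 1.05]
-1.2 [0.98, 0.61, -0.88, 2.26, 2.07, 0.37, 1.01] [0.31, 0.47, -0.45, 2.3, 2.18, 0.35, 0.5]
-0.65 [0.98, 0.61, -0.88, 2.26, 2.07, 0.37, 0.46] [0.24, 0.46, -0.38, 2.3, 2.23, 0.33, -0.12]
-0.1 [0.98, 0.61, -0.88, 2.26, 2.07, 0.37, -0.09] [0.29, 0.47, -0.43, 2.3, 2.19, 0.34, -0.62]
0.45 [0.98, 0.61, -0.88, 2.26, 2.07, 0.37, -0.64] [0.32, 0.47, -0.46, 2.3, 2.17, 0.36, -1.14]
lean 0 [ 0.57 -0.07 -0.82] [-0.92, -0.32, 1.01, 2.18, 0.49, 0.56, 2.01] [0.98, 0.12, -0.75, 2.24, -0.01, 0.2, 2.48]
lean 0.3 [ 0.3  -0.04 -0.95] [-0.69, 0.04, 0.98, 1.93, -0.11, 0.88, 2.55] [-0.44, 0.19, 0.78, 2.06, -0.31, 0.66, 2.73]
lean 0.6 [ 0.01 -0.   -1.  ] [-0.31, 0.27, 0.66, 1.66, -0.18, 1.26, 2.59] [-0.19, 0.35, 0.51, 1.79, -0.2, 1.04, 2.6]
```

```bash
python3 - <<'E'
from h import *
K=np.array([559,-160.6,122.])
s=r.get_state();r.move_l(np.array(s["ee_pos"])+[0,-60,150],velocity=300)
q1=r.ik(K+k*75,ori(-.6).as_rotvec());print(q1)
q0=np.array(r.get_state()["qpos"])
for a in(.5,.8,1):
    r.move_joints(list(q0+a*(np.array(q1)-q0)));s=r.get_state();print(np.round(s["ee_pos"]),np.round(s["contact_force"],1),s["clock"])
p,d=r.capture("wrist");X=cloud("wrist",d);cv2.imwrite("pics/w1.png",p);np.save("pics/w1.npy",X)
E
```

```text
[ 1.21033127  0.36175885 -1.06008582  2.32751575  1.55162456  0.22039339
  0.85352621]
[615. 109. 241.] [0.6 0.8 0.2] 2.775
[593. -93. 204.] [0.  0.3 0.7] 3.6833
[ 518. -155.  184.] [ 0.8 -0.4  0.2] 4.3333
```

View pics/w1.png

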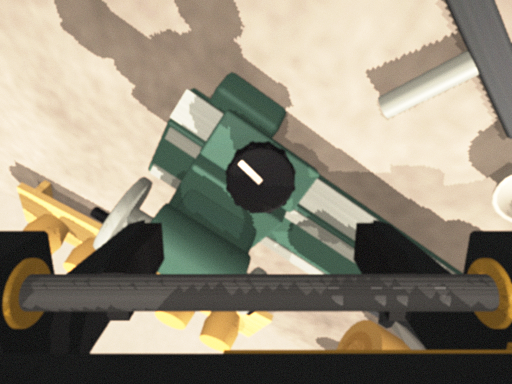

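The wrist view shows the knob top at about (260,177) px, unobstructed, with the fingers at the bottom edge. I'll refine the knob centre and then descend.

```bash
python3 - <<'E'
from h import *
p=cv2.imread("pics/w1.png");X=np.load("pics/w1.npy")
v,u=np.indices(p.shape[:2]);m=(np.hypot(u-260,v-177)<45)&((p.max(2)<65)|(p.min(2)>150))&(X[...,2]>100)
K=knob(X,m);print("depth K",K)
# ray of disc centroid onto plane of knob top (origin z 123)
c=r.camera_params("wrist");s=r.get_state();R=Ro.from_rotvec(s["orientation"]).as_matrix()
g=((np.hypot(u-260,v-177)<45)&((p.max(2)<50)|(p.min(2)>150))).astype(np.uint8)
n,l,st,ce=cv2.connectedComponentsWithStats(g);i=l[177,262] or 1+np.argmax(st[1:,4])
(uc,vc),rad=cv2.minEnclosingCircle(np.argwhere(l==i)[:,::-1].astype(np.float32));print(ce[i],(uc,vc),rad)
M=c["mount"];o=R@M[:3,3]+s["ee_pos"];d=R@M[:3,:3]@np.linalg.inv(c["camera_matrix"])@[uc,vc,1]
z=123+15*np.cos(t);T=o+d*(z-o[2])/d[2];print("ray K",T-15*k)
for th in(-.6,-3.1):
  for P in(K-k*17,K-k*17+126*ly):print(np.round(r.ik(P,ori(th).as_rotvec()),2))
E
```

```text
top n 3412 rad 42.08079147338867 h -216.70884207111442 mean-c [ 7.0791626  15.79876709]
depth K [ 543.18388854 -166.48657257  108.43270994]
[260.17477939 177.59721036] (259.9773864746094, 176.9799041748047) 36.12489318847656
ray K [ 548.79026654 -162.61669196  123.        ]
[ 0.97  0.61 -0.83  2.29  2.22  0.36  0.28]
[ 0.69  0.63 -0.9   2.32  2.05  0.58  0.16]
[ 0.77  0.53 -0.59  2.3   2.53  0.27  2.4 ]
[ 0.28  0.47 -0.4   2.34  2.34  0.37  2.23]
```

```bash
python3 - <<'E'
from h import *
p=cv2.imread("pics/w1.png");X=np.load("pics/w1.npy")
v,u=np.indices(p.shape[:2])
m=np.hypot(u-260,v-177)<24
P=X[m];c=P.mean(0);n=np.linalg.svd(P-c,full_matrices=False)[2][2];n*=np.sign(n[2])
print("disc",c,"normal",n,"k",k,np.std((P-c)@n)); print("K",c-15*k)
# same with top view
p=cv2.imread("pics/top0.png");X=cloud("top",np.load("pics/top0.npy"))
g=(p.max(2)<60).astype(np.uint8);v,u=np.indices(g.shape)
m=(np.hypot(u-380,v-186)<7);P=X[m];c=P.mean(0);n=np.linalg.svd(P-c,full_matrices=False)[2][2];print("top disc",c,n*np.sign(n[2]),c-15*k)
h=(X@k);R=(np.hypot(u-380,v-186)<16);
for vv in range(170,204,2):print(vv,"".join("%5d"%(h[vv,uu]) for uu in range(362,400,2)))
E
```

```text
disc [ 546.33542731 -161.09295606  129.62881515] normal [0.45893228 0.519964   0.72042946] k [-0.56970396  0.06653812  0.81915204] 8.17026294208906
K [ 554.88098677 -162.09102785  117.34153449]
top disc [ 555.87282112 -155.57457756  131.92502396] [-0.56347088  0.0809315   0.82216218] [ 564.41838059 -156.57264934  119.63774329]
170  -282 -283 -281 -282 -280 -282  567 -284 -285 -284 -289 -288 -291 -289 -293 -294 -296 -306 -305
172  -282 -283 -280 -281 -283 -281 -281 -281 -282 -283 -282 -281 -279 -284 -283 -285 -284 -306 -308
174  -282 -281 -281 -283 -278 -277 -273 -271 -275 -282 -285 -281 -283 -280 -282 -281 -280 -307 -307
176  -281 -281 -280 -282 -276 -267 -263 -240 -236 -235 -237 -236 -281 -279 -281 -281 -283 -304 -304
178  -280 -285 -281 -281 -272 -245 -236 -230 -225 -222 -222 -225 -223 -238 -278 -282 -281 -308 -306
180  -281 -282 -281 -280 -247 -237 -227 -223 -221 -221 -218 -219 -217 -219 -280 -280 -283 -307 -306
182  -280 -282 -283 -284 -236 -229 -221 -219 -218 -222 -216 -218 -219 -216 -216 -282 -306 -307 -306
184  -280 -283 -280 -281 -230 -223 -218 -220 -219 -218 -218 -217 -218 -
[... 228 characters left out ...]

190  -341 -340 -338 -332 -239 -219 -218 -219 -219 -218 -217 -221 -219 -217 -217 -221 -339 -347 -342
192  -339 -336 -335 -337 -335 -218 -218 -220 -220 -219 -217 -218 -220 -217 -218 -336 -338 -341 -342
194  -333 -329 -334 -333 -333 -334 -218 -219 -220 -218 -219 -219 -216 -218 -336 -337 -337 -337 -337
196  -329 -328 -330 -332 -332 -330 -332 -219 -219 -216 -219  567 -221 -330 -332 -331 -335 -335 -334
198  -327 -329 -326 -327 -329 -328 -328 -328 -327 -329 -329 -331 -330 -328 -331 -329 -329 -327 -331
200  -323 -323 -324 -326 -324 -325 -327 -326 -324 -326 -324 -327 -326 -330 -328 -322  567 -327 -328
202  -321 -320 -321 -320 -321 -321 -321 -322 -320 -322 -323 -325 -323 -324 -326 -322 -323 -322 -325
```

```bash
python3 - <<'E'
from h import *
X=np.load("pics/w1.npy");h=X@k
for vv in range(128,226,7):print(vv,"".join("%5d"%(h[vv,uu]) for uu in range(205,316,7)))
v,u=np.indices(h.shape);m=(np.hypot(u-260,v-177)<34)&(abs(h+219)<5);P=X[m]
print(m.sum(),np.median(h[m]))
(c,rad)=cv2.minEnclosingCircle(np.c_[P@ly,P@e].astype(np.float32));print(c,rad, ly*c[0]+e*c[1]+k*(np.median(h[m])-15))
E
```

```text
128  -303 -303 -279 -279 -279 -280 -280 -280 -312 -307 -308 -352 -348 -344 -342 -339
135  -304 -279 -280 -279 -280 -279 -279 -279 -280 -313 -359 -356 -352 -350 -346 -343
142  -283 -278 -280 -280 -279 -281 -278 -238 -241 -235 -281 -360 -355 -353 -349 -346
149  -278 -279 -279 -279 -278 -241 -219 -217   16 -217 -222 -240 -361 -358 -354 -352
156  -281 -281 -279 -279 -279 -217 -216 -217 -217 -216 -216 -218 -278 -284 -359 -356
163  -288 -291 -280 -279 -217 -216 -216 -215 -216 -216 -216 -216 -218 -280 -280 -361
170  -282 -286 -289 -220 -216 -215 -214 -216 -217 -216 -217 -215 -217 -280 -280 -278
177  -282 -282 -284 -219 -216 -217 -216 -215 -216 -216 -217 -215 -215 -279 -279 -280
184  -287 -284 -281 -282 -217 -216 -216 -215 -215 -216 -215 -217 -217 -279 -280 -278
191  -292 -288 -285 -283 -216 -216 -216 -216 -217 -216 -216 -216 -217 -279 -280 -302
198  -293 -293 -290 -287 -216 -216 -216 -216 -217 -215 -216 -218 -278 -279 -304 -304
205  -287 -291 -295 -291 -290 -216 -217 -217 -216 -216 -216 -220 -279 -281 -304 -304
212  -281 -285 -289 -291 -294 -292 -287 -216 -217 -216 -286 -289 -306 -304 -304 -306
219  -276 -279 -283 -287 -289 -294 -291 -289 -285 -283 -280 -285 -311 -307 -305 -304
3507 -216.73094025345264
(-95.90367126464844, 535.17138671875) 24.09964370727539 [ 556.31965551 -161.53047062  117.1388234 ]
```

```bash
cat >> h.py <<'E'
K0=np.array([557,-161.4,117.2])
def rep(w=""):
    s=r.get_state();f=np.array(s["contact_force"]);M=np.array(s["torque"])
    print(w,"t%.1f"%s["clock"],"p",np.round(s["ee_pos"],1),"F[y,e,k]",np.round([f@ly,f@e,f@k],1),"Mk %.2f"%(M@k),"q7 %.2f"%s["qpos"][6],"gap %.2f"%s["finger_gap"]);return s
def turn(pos,th0,th1,step=.5,mlim=None):
    """turn gripped knob from th0 to th1, following the screw; returns (pos, th)"""
    n=max(1,int(np.ceil(abs(th1-th0)/step)));d=(th1-th0)/n
    for i in range(n):
        pos=pos-k*1.3*d;th0+=d;r.move_l(pos,ori(th0).as_rotvec(),velocity=3)if 0 else r.move_pose(pos,ori(th0).as_rotvec())
        s=rep("th %.2f"%th0)
        if mlim and abs(np.array(s["torque"])@k)>mlim:break
    return pos,th0
E
python3 - <<'E'
from h import *
rep()
print(r.move_l(K0-k*19,ori(-.6).as_rotvec(),velocity=60,force_limit=12));rep("down")
r.close_gripper(f_grip=50);rep("grip")
turn(K0-k*19,-.6,-1.1,step=.25)
E
```

```text
t4.4 p [ 518.4 -154.2  184.6] F[y,e,k] [0.2 0.1 0.2] Mk -0.08 q7 0.85 gap 1.00
False
down t6.2 p [ 567.8 -162.8  101.9] F[y,e,k] [ 0.2 -0.1 -0.4] Mk -0.06 q7 0.55 gap 1.00
grip t6.8 p [ 568.  -163.   101.8] F[y,e,k] [-0.4  1.2  1.3] Mk -0.04 q7 0.55 gap 0.54
th -0.77 t7.1 p [ 568. -163.  102.] F[y,e,k] [-1.9  1.1 -2. ] Mk 0.21 q7 0.68 gap 0.54
th -0.93 t7.3 p [ 567.9 -162.9  102.1] F[y,e,k] [-2.2  2.2 -4.3] Mk 0.11 q7 0.80 gap 0.54
th -1.10 t7.6 p [ 567.9 -162.8  102.3] F[y,e,k] [-0.2  1.8 -5.6] Mk 0.06 q7 0.92 gap 0.54
```

```bash
python3 - <<'E'
from h import *
p=K0-k*19+k*1.3*.5
try: p,th=turn(p,-1.1,-2.9,step=.3)
except r.MotionError as x: print("ERR",x)
print(np.round(r.get_state()["qpos"],2))
E
```

```text
th -1.40 t7.9 p [ 567.9 -162.9  102.6] F[y,e,k] [-2.3  2.7 -7.2] Mk -0.01 q7 1.12 gap 0.54
th -1.70 t8.2 p [ 567.9 -162.9  103. ] F[y,e,k] [-0.9  3.5 -9.6] Mk 0.05 q7 1.32 gap 0.54
th -2.00 t8.5 p [ 567.9 -162.8  103.3] F[y,e,k] [-0.4  4.  -8.8] Mk 0.03 q7 1.51 gap 0.54
th -2.30 t8.8 p [ 567.8 -162.7  103.7] F[y,e,k] [-0.8  3.6 -9.3] Mk 0.03 q7 1.69 gap 0.54
th -2.60 t9.1 p [ 567.7 -162.5  104.1] F[y,e,k] [-0.9  3.6 -7.9] Mk 0.02 q7 1.87 gap 0.54
th -2.90 t9.4 p [ 567.6 -162.3  104.5] F[y,e,k] [-0.2  2.9 -9. ] Mk 0.03 q7 2.05 gap 0.54
[ 0.65  0.49 -0.47  2.28  2.62  0.22  2.05]
```

```bash
python3 - <<'E'
from h import *
p=K0-k*19+k*1.3*2.3
p,th=turn(p,-2.9,-3.2,step=.3); r.pause(.3)
print(p,r.move_l(p+ly*20,velocity=30,force_limit=15));rep("20")
print(r.move_l(p+ly*60,velocity=40,force_limit=15));rep("60")
pc,_=r.capture("top");cv2.imwrite("pics/top1.png",pc[90:270,120:440])
E
```

```text
th -3.05 t9.7 p [ 567.5 -162.2  104.6] F[y,e,k] [ 0.3  3.8 -8. ] Mk 0.02 q7 2.14 gap 0.54
th -3.20 t9.9 p [ 567.4 -162.2  104.8] F[y,e,k] [-0.4  3.4 -7.8] Mk 0.05 q7 2.23 gap 0.54
[ 565.89877592 -162.43932542  104.40484507] False
20 t11.0 p [ 569.8 -142.7  104.8] F[y,e,k] [-0.9  4.2 -8.3] Mk 0.00 q7 2.23 gap 0.54
False
60 t12.2 p [ 574.5 -103.2  104.8] F[y,e,k] [-0.9  3.7 -9.5] Mk -0.05 q7 2.24 gap 0.54
```

View pics/top1.png

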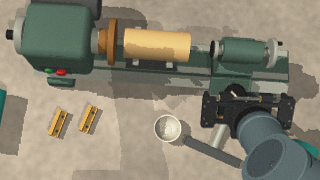

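The tailstock slides with the knob: the pad is at about (214,48) px in the crop and the blank's tail end at (190,45). I'll push on until the force rises.

```bash
python3 - <<'E'
from h import *
p=np.array([565.9,-162.44,104.4])
for a in list(range(90,111,10))+list(range(113,150,3)):
    hit=r.move_l(p+ly*a,velocity=40 if a<111 else 15,force_limit=14);s=rep("%d %s"%(a,hit))
    if hit:break
print("travel",(np.array(s["ee_pos"])-p)@ly)
E
```

```text
90 False t13.1 p [578.  -73.3 104.8] F[y,e,k] [-0.6  4.6 -9.8] Mk 0.00 q7 2.25 gap 0.54
100 False t13.5 p [579.3 -62.9 104.8] F[y,e,k] [  0.5   3.9 -10.3] Mk -0.10 q7 2.25 gap 0.54
110 False t13.9 p [580.5 -53.  104.8] F[y,e,k] [  0.9   4.6 -10.3] Mk -0.04 q7 2.26 gap 0.54
113 False t14.3 p [580.7 -50.9 104.8] F[y,e,k] [ -0.2   3.9 -10.6] Mk 0.01 q7 2.26 gap 0.54
116 False t14.6 p [581.  -48.8 104.8] F[y,e,k] [-3.5  3.8 -9.5] Mk 0.00 q7 2.26 gap 0.54
119 False t15.0 p [581.3 -46.4 104.8] F[y,e,k] [ -4.2   3.5 -10.7] Mk 0.06 q7 2.26 gap 0.54
122 False t15.3 p [581.6 -43.5 104.8] F[y,e,k] [-4.2  4.4 -9.6] Mk 0.06 q7 2.27 gap 0.53
125 False t15.7 p [582.  -40.6 104.8] F[y,e,k] [-4.7  4.  -9.6] Mk -0.04 q7 2.27 gap 0.54
128 False t16.0 p [582.3 -37.7 104.8] F[y,e,k] [-4.2  2.8 -9.4] Mk 0.01 q7 2.27 gap 0.54
131 False t16.4 p [582.7 -34.8 104.8] F[y,e,k] [-5.6  4.4 -8.8] Mk -0.01 q7 2.27 gap 0.54
134 False t16.7 p [583.  -31.8 104.8] F[y,e,k] [-4.9  5.  -8.9] Mk 0.06 q7 2.28 gap 0.54
137 False t17.1 p [583.4 -28.9 104.8] F[y,e,k] [ -5.3   4.4 -10.1] Mk -0.02 q7 2.28 gap 0.54
140 False t17.4 p [583.4 -28.9 104.8] F[y,e,k] [-12.    4.7  -7.5] Mk 0.03 q7 2.28 gap 0.54
143 False t17.8 p [583.5 -28.8 104.8] F[y,e,k] [-17.1   3.9  -5. ] Mk 0.07 q7 2.28 gap 0.54
146 False t18.1 p [583.5 -28.8 104.8] F[y,e,k] [-22.7   3.9  -2.6] Mk 0.01 q7 2.29 gap 0.54
149 False t18.5 p [583.5 -28.8 104.7] F[y,e,k] [-29.5   4.3  -1.1] Mk 0.02 q7 2.29 gap 0.54
travel 134.76616523860193
```

```bash
python3 - <<'E'
from h import *
p=np.array([565.9,-162.44,104.4])+ly*145
p,th=turn(p,-3.2,-1.2,step=.5,mlim=.4)
p,th=turn(p,th,1.2,step=.15,mlim=.4)
print(p.tolist(),th)
E
```

```text
th -2.70 t18.9 p [583.8 -29.2 104.1] F[y,e,k] [-20.7   3.7  -2.3] Mk -0.04 q7 1.93 gap 0.54
th -2.20 t19.4 p [583.9 -29.5 103.5] F[y,e,k] [-19.9   3.5   1.3] Mk -0.06 q7 1.54 gap 0.54
th -1.70 t19.8 p [584.  -29.6 102.8] F[y,e,k] [-19.5   3.5   6.1] Mk -0.03 q7 1.14 gap 0.54
th -1.20 t20.3 p [584.  -29.5 102.2] F[y,e,k] [-20.4   3.1  12.7] Mk -0.10 q7 0.72 gap 0.54
th -1.06 t20.6 p [584.  -29.5 102. ] F[y,e,k] [-21.7   3.8  14.1] Mk -0.20 q7 0.60 gap 0.54
th -0.92 t20.8 p [584.  -29.4 101.9] F[y,e,k] [-21.8   3.7  16.2] Mk -0.13 q7 0.48 gap 0.54
th -0.78 t21.1 p [584.1 -29.4 101.8] F[y,e,k] [-22.4   3.2  17.6] Mk -0.10 q7 0.36 gap 0.54
th -0.64 t21.3 p [584.1 -29.3 101.6] F[y,e,k] [-22.2   3.3  20.6] Mk -0.12 q7 0.24 gap 0.54
th -0.49 t21.6 p [584.2 -29.2 101.5] F[y,e,k] [-22.2   2.9  22.8] Mk -0.14 q7 0.12 gap 0.54
th -0.35 t21.8 p [584.2 -29.2 101.4] F[y,e,k] [-22.5   3.1  24. ] Mk -0.08 q7 -0.00 gap 0.54
th -0.21 t22.1 p [584.3 -29.1 101.3] F[y,e,k] [-23.9   2.7  25.9] Mk -0.14 q7 -0.13 gap 0.54
th -0.07 t22.3 p [584.3 -29.  101.2] F[y,e,k] [-24.1   3.4  27.5] Mk -0.12 q7 -0.25 gap 0.54
th 0.07 t22.6 p [584.4 -28.9 101.1] F[y,e,k] [-24.4   3.2  29.2] Mk -0.11 q7 -0.37 gap 0.54
th 0.21 t22.8 p [585.5 -29.2 101.6] F[y,e,k] [-26.    4.5  27.7] Mk 0.61 q7 -0.50 gap 0.54
[585.2476268639637, -18.714076207661314, 100.76681975650652] 0.21176470588235308
```

```bash
python3 - <<'E'
from h import *
r.pause(.3);s=rep();print(np.round(s["torque"],2),np.round(s["qpos"],3), np.round(s["tau"],2))
R=Ro.from_rotvec(s["orientation"]);print("actual th",(ori(0).inv()*R).as_rotvec())
pc,_=r.capture("wrist");cv2.imwrite("pics/w2.png",pc)
pc,_=r.capture("top");cv2.imwrite("pics/top2.png",cv2.resize(pc[90:230,120:430],None,fx=2.5,fy=2.5))
E
```

```text
t23.1 p [585.6 -29.2 101.6] F[y,e,k] [-25.    5.4  25.9] Mk 0.56 q7 -0.50 gap 0.54
[-4.31 -0.11 -2.31] [ 0.776  0.753 -1.102  2.272  1.932  0.77  -0.495] [-13.06 -28.81 -20.66 -10.55   1.4   -7.17  -0.57]
actual th [-0.00598894 -0.02045126  0.22055545]
```

View pics/w2.png

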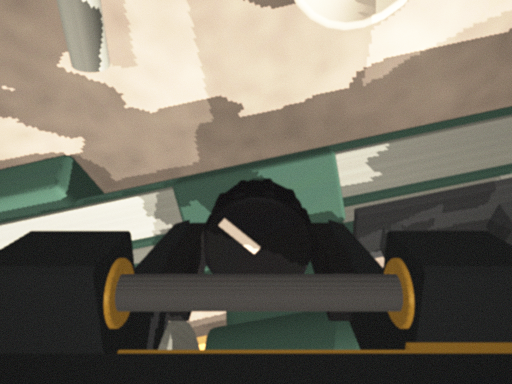

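View pics/top2.png

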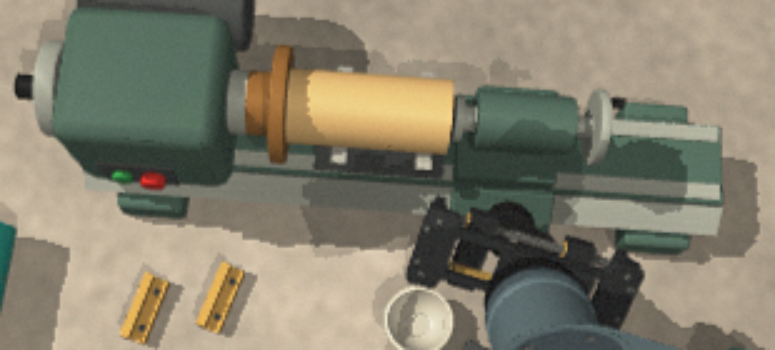

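Both gaps look closed: faceplate to blank at (290,110) px and blank to pad at (455,105). The knob moment has jumped to about 0.56 N m. I'll confirm it's solid with a small extra turn, then unload the arm and release.

```bash
python3 - <<'E'
from h import *
p=np.array([585.25,-18.71,100.77])
r.move_pose(p,ori(.33).as_rotvec());r.pause(.2);s=rep("extra");print(np.round(s["tau"][6],2))
a=np.array(s["ee_pos"]);c=p
# unload push in y and k in small steps, keeping the angle
for f in(.5,1.):
    r.move_l(c+(a-c)*f,ori(.3).as_rotvec(),velocity=20);s=rep("unload")
R=Ro.from_rotvec(s["orientation"]);print("actual th",(ori(0).inv()*R).as_rotvec())
E
```

```text
extra t23.7 p [586.5 -29.9 102.1] F[y,e,k] [-26.    7.   23.1] Mk 1.12 q7 -0.60 gap 0.54
-1.16
unload t24.1 p [586.5 -29.9 102.1] F[y,e,k] [-12.2   3.4  12.3] Mk 0.20 q7 -0.56 gap 0.54
unload t24.5 p [586.4 -30.2 102.2] F[y,e,k] [-2.4  2.5  6.2] Mk -0.06 q7 -0.55 gap 0.54
actual th [-2.60757483e-04 -9.37147690e-04  3.02191270e-01]
```

```bash
python3 - <<'E'
from h import *
r.ungrasp();s=rep("open");a=np.array(s["ee_pos"])
print(r.move_l(a+k*65,velocity=60,force_limit=12));s=rep("up")
a=np.array(s["ee_pos"])
try: r.move_l(a+[-40,0,90],velocity=100)
except r.MotionError as x: print(x)
rep("away")
p,d=r.capture("top");cv2.imwrite("pics/top3.png",cv2.resize(p[90:230,120:430],None,fx=2.5,fy=2.5))
X=cloud("top",d);p0=cv2.imread("pics/top0.png");X0=cloud("top",np.load("pics/top0.npy"))
v,u=np.indices(d.shape)
def bl(p,X):
    H,S,V=cv2.split(cv2.cvtColor(p,cv2.COLOR_BGR2HSV));m=(H>8)&(H<28)&(S>60)&(X[...,2]>150)&(u>225)&(u<330)&(v>100)&(v<165)
    Q=X[m];Q=Q[np.abs((Q-[682,60,0])@lx)<15];return np.percentile(Q@ly,[.5,50,99.5])
print("blank along ly",bl(p0,X0),bl(p,X))
for n,b in(("bowl",(268,306,200,236)),("jaws",(165,220,190,230)),("rest",(300,366,205,258))):
    f=lambda X:np.median(X[(u>b[0])&(u<b[1])&(v>b[2])&(v<b[3])&(X[...,2]>14)&(X[...,2]<40)],0)
    print(n,np.round(f(X0),1),np.round(f(X),1))
E
```

```text
open t25.3 p [586.5 -29.8 102.1] F[y,e,k] [-0.7  0.7 -0.3] Mk 0.02 q7 -0.55 gap 1.00
False
up t26.5 p [549.5 -25.6 155.1] F[y,e,k] [ 0.4 -0.3 -0.8] Mk 0.05 q7 -0.49 gap 1.00
away t28.1 p [509.4 -25.5 245.1] F[y,e,k] [-0.1  0.   0.3] Mk 0.01 q7 0.23 gap 1.00
blank along ly [ 83.90340045 168.98700015 273.35618342] [103.62548271 189.13090445 273.36781541]
bowl [510.   48.5  25.9] [519.5  62.3  24.9]
jaws [538.9 318.6  23.7] [538.  317.6  23.3]
rest [462.3 -73.8  16.4] [460.3 -34.4  15.6]
```

View pics/top3.png

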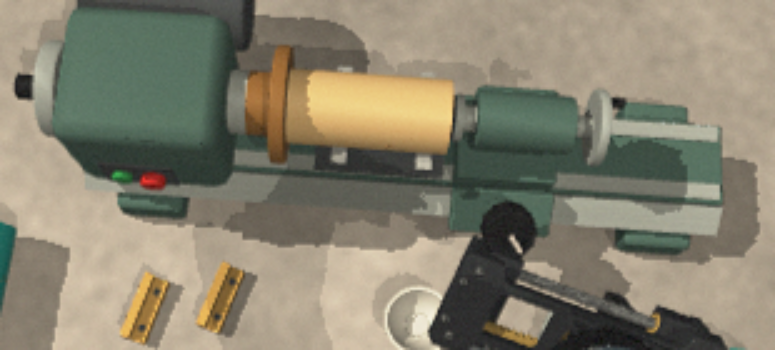

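The tailstock stands where it did before release, with no gap at either end of the blank: (290,110) and (455,105) px. The bowl is still at (420,320), as at the start. The gripper is clear, so I'll hand in.

```bash
python3 - <<'E'
from h import *
a,b=(cv2.imread(f"pics/top{i}.png").astype(int)[20:170,280:620] for i in(2,3))
print("diff lathe area before/after release: max-mean",np.abs(a-b).mean().round(2))
rep();r.hand_in()
E
```

```text
diff lathe area before/after release: max-mean 3.3
 t28.1 p [509.4 -25.4 245. ] F[y,e,k] [-0.1  0.3 -0.1] Mk 0.03 q7 0.23 gap 1.00
the job is handed in; nothing more can be done
```

The blank is mounted and clamped, and I handed the job in at about 28 s on the robot's clock, with the gripper open and clear of everything. No verdict is reported.

- **Loosening:** I gripped the knob with the tool leaned 35° and turned it 2.6 rad anticlockwise. The moment fell to about 0.03 N m and the tailstock slid freely. I did not measure the clamp force itself.
- **Sliding:** The tailstock travelled about 135 mm. It met the blank at about 114 mm and stopped hard with the blank against the faceplate.
- **Locking:** I tightened with 20–25 N held on the push. The moment jumped to 0.56 N m, then 1.12 N m on a small extra turn, so the knob is solid. I unloaded the arm before letting go.
- **Seating:** The last top view shows no gap at either end of the blank, but it cannot resolve 2.5 mm, so the hard stop is the stronger evidence. The blank's tail end moved about 20 mm. During unloading the gripped TCP crept back about 1 mm along the bed; the images before and after release show no visible tailstock shift.
- **Things to leave alone:** The jaws measured within 2 mm of their starting place. My check of the paint well and tool rest gave shifted numbers (about 17 mm and 39 mm), because the arm and gripper hid part of both. By eye the well is at its starting pixel. The tool rest was not checked separately, but the arm felt no unexpected contact there.
- **Discrepancy:** The knob measured 117 mm above the bench instead of the stated 123 mm, in two views. I used the measured value.

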